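Roll a sample vial onto the reader's line and press its key

TASK

Pushing the top of the lying sample vial sideways with your fingertips, gently roll it across the reader until it lies still on the black printed line, along it and centred over it; roll it, do not pick it up, squeeze it or drag it. Take your hand off it, then press the reader's round key all the way down and let it go. Leave the other things alone.

Things in the scene. Friction and masses are not known exactly. Their poses are not given: they have to be found in the camera images.
- vial: Amber glass vial with paper band and white cap, lying on the reader. 95 mm long: glass cylinder 28 mm across, 78 mm long, then a 24 mm cap at the +x end. 60 g. Origin on its axis at mid-length, 14 mm above the reader's top. x runs along it to the cap, within 4 degrees of the line's x; z is up at the start; y, z turn as it rolls. Some rolling resistance: after a slow push it soon stops.
- line_mid (a point): Middle of the black printed line on the reader's flat top, 40 mm above the bench. Line 130 mm long, 5 mm wide; x runs along it, y across it towards the key, z up. The vial starts 50 to 95 mm from it on the -y side. Two white ribs 3 mm high, 4 mm wide run parallel to the line on the top, one 43 mm to its +y side, one 148 mm to its -y side.
- reader: Vial reader fixed to the bench: flat white case 150 mm (x) by 270 mm (y) by 40 mm high, origin at the centre of its underside, on the bench. Its axes are parallel to those of the line, which lies 20 mm to +y of the case's middle. Its place and yaw vary. A vial pushed low from behind may slide over it instead of rolling; stroked on its top it rolls half as far as the fingertip moves.
- key_top (a point): Centre of the top of the reader's round black key (26 mm across, in a grey collar 42 mm across and 12 mm high), 78 mm from the line on its +y side. Key top 18 mm above the reader's top when up; pressed straight down.
- key (a joint): Travel of the key, 0 m up, 0.006 m fully down; it springs back, and needs about 4 N to go fully down.
- spare_vial: Another vial of the same make, standing upright on the bench, 28 mm in diameter, 95 mm tall, beyond the reader's far side; origin at the centre of its underside. To be left alone.
- reagent: Amber reagent bottle with black cap, 86 mm in diameter, 170 mm tall, on the bench past the key end of the reader; origin at the centre of its underside. To be left alone.
- tipbox: Open grey divided box, 85 by 120 by 50 mm high, on the bench past the other end of the reader; origin at the centre of its underside. To be left alone.
There are look-alikes about, which are no part of the job. Leave any pink or red look-alike of the vial alone.

How it is judged:
By the outcome, as a careful person would: the job done as asked, in the order asked, and still so for the second after the job is handed in, with the robot touching nothing.
It also fails if it takes over 64 s, if anything falls off the work surface, if the arm or the gripper's body presses on something with over 40 N, if the wrist force passes 120 N, or if a joint passes its speed limit or range.

ROBOT

A 6-joint arm with a two-finger parallel gripper is mounted at the origin on the work surface. World frame = base frame: x ahead of the robot, y to its left, z up, the work surface at z = 0. Lengths are in m, angles in rad, forces in N, time in s.
With the tool pointing down it reaches from about 0.3 to 0.875 m from the base axis. Payload 6.4 kg.
Tool frame: the origin (TCP) lies between the finger pads; the fingertips stand 14 mm ahead of it and the grasp point (between the pads) lies 5 mm behind it; z points along the fingers, y is the direction in which the jaws open and shut (so a half turn about z gives the same grasp; the last joint's range is limited). The gripper opens to 85 mm and grips with 20 to 120 N. Pads are 22 mm wide; open, the fingers measure 114 mm over their backs; the gripper's body (76 mm by 85 mm) begins 54 mm behind the grasp point. The pads swing forward as they close: fully open they stand 13 mm farther back than shut.
Start: joints at [-1.437, 0.181, 1.607, -0, 1.354, -0.206], TCP at [0.192, -0.542, 0.245] pointing down, gripper open.
Joint ranges: [-2.99, 2.99], [-0.89, 2.07], [0.3, 2.58], [-1.14, 4.28], [0, 2.63], [-3.12, 3.12]. Speed limits (rad/s): [2.57, 2.57, 3.01, 3.14, 3.14, 3.14].

INTERFACE

Orientations are given as a unit quaternion [x, y, z, w].
In Python, from bench import bot, grab_frame, order gives the robot as it stands.
- The arm moves only by the tool drive_tool, never from a script. Its argument "moves" is a list of rows, each a list of 7 numbers: the shift along the world's x, y, z in units of 40 mm (1.0 is 40 mm), then the turn, a rotation vector about the world's x, y, z in units of 6 degrees (1.0 is 6 degrees), then the finger opening in mm, from 0 to 85.4. In form: [[tx, ty, tz, wx, wy, wz, hand], ...]. A call has exactly 10 rows; each row is the pose to reach, as a shift and turn from the pose commanded when the call began; what a row does not reach only later rows make up. A row lasts 1/10 s, in which the tool goes at most 50 mm and 8.59 degrees, less where a joint would pass 70% of its speed; a pose out of reach is approached as far as the arm can. A call with a gripper value outside its range is refused whole. The fingers move at their own pace and stop on an object; the grip force is fixed at half the most. Time passes only in rows, so rows that repeat a pose let the fingers close, or fill a call up. It gives the time, the measured TCP pose, the force and the opening at its end, in the units of the state.
- bot.read_state(): the state, without advancing time (a new reading comes with each control period).
- grab_frame(name): name is "scene" or "top"; returns a dict with "image" (384x512x3 uint8, blue, green, red), "intrinsics" (3x3 intrinsics, pixels), "dist" ([k1, k2, p1, p2, k3] as OpenCV has them; the pictures are not rectified), "rvec" (rotation vector, rad) and "tvec" (3), from world to camera coordinates, as OpenCV has them. Camera axes: x right, y down, z forward; pixel columns grow to the right and rows downward; lengths in m; the calibration is good to about 2 mm. A picture is of the moment at which its call begins. There is no depth.
- order.job_done(): hands the job in, once; it reports no verdict.
The state is a dict: "t": time; "joint_positions": joint angles; "joint_vel": joint speeds; "joint_torque": joint torques, N m; "eef_pos": TCP position; "ee_rot": TCP orientation; "force": force on the tool from outside, world axes, zero at the start; "wrist_torque": the same for the moment, N m; "width": finger opening in m.
Only numpy, scipy, OpenCV 4.12 (cv2) and the standard library are available. Lean on these libraries where they do the work, as an engineer would, in place of code of your own. Each camera call takes 0.05 s, during which the arm holds its last target. There are 200 camera calls.

## Working session

There is one attempt and no reset: what is moved stays moved. The work goes in short steps, Python scripts to look and compute and a tool call to move; the robot and the scene stay as the last step left them, time stands still between calls to the robot, and variables do not carry over. Pictures are saved under pics/ and viewed, about 8 in all and at most 12, crops included, and the job is handed in when it is done.

Besides the shell and the picture viewer there is one more tool, called after "Request:" by a JSON object that holds its "fn" and its "kwargs", one argument or row to a line. drive_tool: Moves the arm, as the interface text tells. Its arguments: {"type":"object","properties":{"moves":{"type":"array","items":{"type":"array","items":{"type":"number"}}}},"required":["moves"]}

```bash
mkdir -p pics; ls
python3 - <<'E'
from bench import bot, grab_frame
import cv2,numpy as np
for n in("scene","top"):
    f=grab_frame(n);cv2.imwrite(f"pics/{n}0.png",f["image"])
    R=cv2.Rodrigues(np.array(f["rvec"]))[0];print(n,-R.T@np.array(f["tvec"]).ravel(),R[2])
s=bot.read_state();print(s["t"],s["eef_pos"],s["ee_rot"],s["width"],s["force"])
a=cv2.imread("pics/scene0.png");b=cv2.imread("pics/top0.png")
cv2.imwrite("pics/both.png",cv2.resize(b,(800,600),interpolation=cv2.INTER_CUBIC))
E
```

```text
pics
scene [ 1.29975726 -0.3136954   0.81873785] [-0.66816506  0.30040781 -0.68066923]
top [0.45297856 0.03411246 0.93210789] [ 0.15166353  0.00810338 -0.98839896]
0.1 [ 0.19158139 -0.54162467  0.24445529] [ 9.85603816e-01  1.69069378e-01  2.52386320e-05 -8.13611490e-04] 0.08567160479132668 [-0.10740042 -0.31927249 -0.38318482]
```

View pics/both.png

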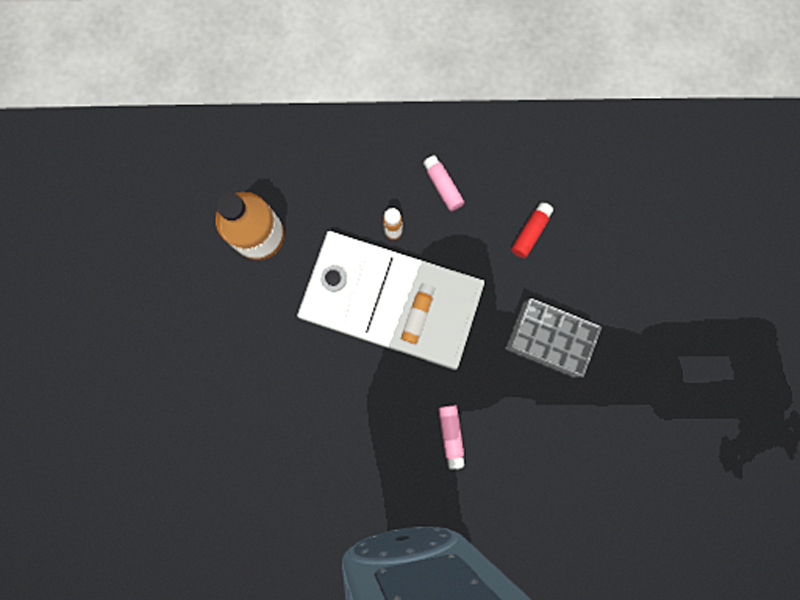

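View pics/scene0.png

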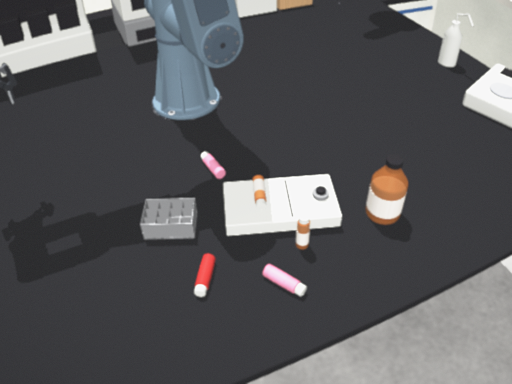

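The top view (800x600) shows the amber vial lying on the reader at about (418,315), cap end at (427,288). The line runs (391,258)-(367,331) and the key is at (333,278). The pink and red look-alikes are at (443,183), (532,230) and (452,437), and the standing spare is at (393,222). Only the amber vial lying on the reader fits the description. Next I measure and take the confirming crop.

```bash
cat > h.py <<'E'
import cv2,numpy as np
from bench import bot, grab_frame
def cast(f,px,z):
    K=np.array(f["intrinsics"]);D=np.array(f["dist"],float)
    R=cv2.Rodrigues(np.array(f["rvec"],float))[0];c=-R.T@np.array(f["tvec"]).ravel()
    u=cv2.undistortPoints(np.array(px,float).reshape(-1,1,2),K,D).reshape(-1,2)
    d=np.c_[u,np.ones(len(u))]@R
    return c+d*((z-c[2])/d[:,2])[:,None]
def big(mask,k=1):
    cs=cv2.findContours(mask.astype(np.uint8)*255,cv2.RETR_EXTERNAL,cv2.CHAIN_APPROX_NONE)[0]
    return sorted(cs,key=cv2.contourArea)[::-1][:k]
def proj(f,P): return cv2.projectPoints(np.array(P,float),np.array(f["rvec"],float),np.array(f["tvec"],float),np.array(f["intrinsics"]),np.array(f["dist"],float))[0].reshape(-1,2)
E
cat > m.py <<'E'
from h import *
def measure(f,ls):
    im=f["image"].astype(int);b,g,r=im[...,0],im[...,1],im[...,2]
    H,S,V=[x.astype(int) for x in cv2.split(cv2.cvtColor(f["image"],cv2.COLOR_BGR2HSV))]
    return H,S,V
E
python3 - <<'E'
from h import *
f=grab_frame("top");im=f["image"]
H,S,V=[x.astype(int) for x in cv2.split(cv2.cvtColor(im,cv2.COLOR_BGR2HSV))]
c=big((S<40)&(V>140)&(np.arange(384)[:,None]>100),1)[0]
hull=cv2.convexHull(c)
P=cast(f,hull.reshape(-1,2),0.04)
rect=cv2.minAreaRect((P[:,:2]*1000).astype(np.float32));print("case top",rect)
m=np.zeros(im.shape[:2],np.uint8);cv2.fillPoly(m,[hull],1);m=cv2.erode(m,np.ones((5,5)))
dark=big((m>0)&(V<110)&(S<90),4)
for d in dark:
    q=cast(f,d.reshape(-1,2),0.04);print("dark",cv2.contourArea(d),d.mean((0,1)),q.mean(0),cv2.minAreaRect((q[:,:2]*1000).astype(np.float32)))
am=(m>0)&(S>110)&(H<25)
for d in big(am,3):
    q=cast(f,d.reshape(-1,2),0.054);print("amber",cv2.contourArea(d),d.mean((0,1)),cv2.minAreaRect((q[:,:2]*1000).astype(np.float32)))
cv2.imwrite("pics/crop1.png",cv2.resize(im[140:245,180:320],(800,600),interpolation=cv2.INTER_CUBIC))
E
```

```text
case top ((585.0028076171875, 55.077674865722656), (270.78692626953125, 151.85284423828125), 71.11280822753906)
dark 63.0 [212.53846154 177.15384615] [0.62102118 0.14970015 0.04      ] ((620.1397705078125, 149.79795837402344), (23.391225814819336, 22.914419174194336), 0.4366579055786133)
dark 0.0 [250.  165.5] [0.65023438 0.05429501 0.04      ] ((650.234375, 54.295005798339844), (2.607231855392456, 0.0), 179.63064575195312)
dark 0.0 [249.  168.5] [0.64245063 0.05689341 0.04      ] ((642.4506225585938, 56.893409729003906), (2.600389003753662, 0.0), 179.65496826171875)
dark 0.0 [248.  171.5] [0.63468696 0.05948519 0.04      ] ((634.6869506835938, 59.48518753051758), (2.5936684608459473, 0.0), 179.67926025390625)
amber 91.0 [269.83333333 192.80555556] ((577.9513549804688, 5.294417381286621), (25.097562789916992, 26.93022918701172), 70.73269653320312)
amber 41.0 [261.96153846 215.73076923] ((520.7504272460938, 25.790019989013672), (25.059402465820312, 12.787422180175781), 67.65840148925781)
```

View pics/crop1.png

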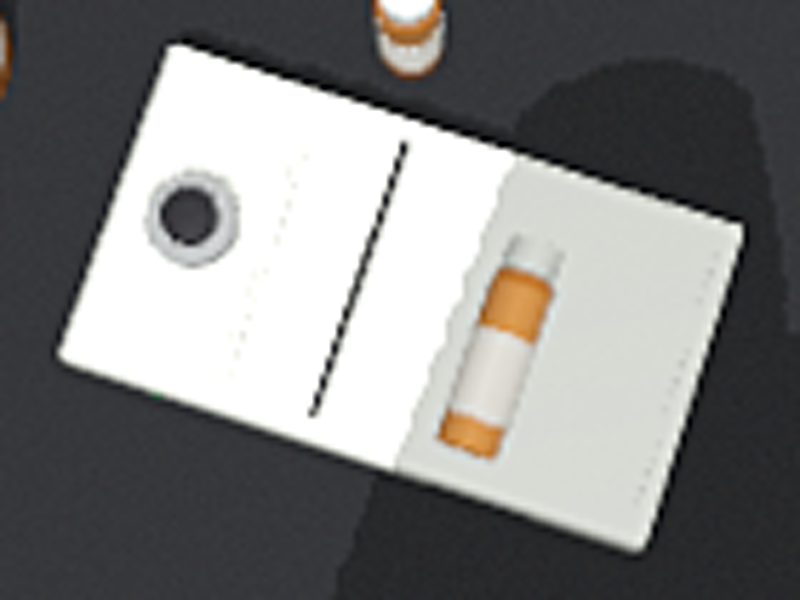

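The crop confirms the target: amber vial with a white cap at its upper end (535,255), black line (405,142)-(314,413), key centre (190,215). The axes agree, with the cap toward +x and the key on the +y side.

```bash
cat > m.py <<'E'
from h import *
def axes(yaw): return np.array([np.cos(yaw),np.sin(yaw)]),np.array([-np.sin(yaw),np.cos(yaw)])
def line(f):
    im=f["image"]; V=im.max(2).astype(int)
    # dark line pixels found along each row between known approx ends
    pts=[]
    for v in range(168,211):
        u0=250.9+(v-164.85)/(212.3-164.85)*(235-250.9)
        us=np.arange(int(u0)-5,int(u0)+7);w=np.clip(V[v,us].max()-V[v,us].astype(float)-25,0,None)
        pts.append([(us*w).sum()/w.sum(),v])
    return cast(f,pts,0.04)[:,:2]
def vial(f,near,yaw,z=0.054):
    """amber patches of glass near world xy -> points in reader axes at vial-axis height"""
    H,S,V=[x.astype(int) for x in cv2.split(cv2.cvtColor(f["image"],cv2.COLOR_BGR2HSV))]
    am=(S>90)&(H<25)&(V>60)
    v,u=np.nonzero(am);P=cast(f,np.c_[u,v],z)[:,:2]
    ex,ey=axes(yaw);L=np.c_[(P-near)@ex,(P-near)@ey]
    return L[(abs(L[:,0])<65)]if 0 else L
E
python3 - <<'E'
from m import *
f=grab_frame("top")
l=line(f);vx,vy,x0,y0=cv2.fitLine((l*1000).astype(np.float32),cv2.DIST_HUBER,0,.01,.01).ravel()
yaw=np.arctan2(vy,vx);yaw=yaw if vx>0 else np.arctan2(-vy,-vx)
print("line yaw",np.degrees(yaw),"pt",x0,y0)
c=np.array([.5850,.05508]);yc=np.radians(71.113-90);ex,ey=axes(yaw)
print("case yaw",np.degrees(yc),"mid from case",c+.02*axes(yc)[1],"line across offset vs case*",(np.array([x0,y0])/1e3-c)@ey)
e=cast(f,[[250.9,164.85],[235,212.3]],.04)[:,:2];print("ends",e,e.mean(0),np.linalg.norm(e[0]-e[1]))
mid=c+.02*ey; mid=mid+(((np.array([x0,y0])/1e3-mid)@ey)*ey)
print("mid",mid,"key",mid+.078*ey)
k=cast(f,[[212.54,177.15]],.058)[0];print("key seen",k,((k[:2]-mid)@ex),((k[:2]-mid)@ey))
L=vial(f,mid,yaw);L=L[(abs(L[:,0])<.07)&(L[:,1]>-.13)&(L[:,1]<0)]*1000
a,b=L[L[:,0]>-20],L[L[:,0]<-20]
for q in(a,b):print(len(q),q.mean(0),q.min(0),q.max(0))
d=a.mean(0)-b.mean(0);print("vial rel yaw",np.degrees(np.arctan2(d[1],d[0])))
E
```

```text
line yaw -18.970266 pt 589.6746 74.619385
case yaw -18.887 mid from case [0.59147405 0.07400318] line across offset vs case* 0.01999775263207187
ends [[0.65190431 0.05198731]
 [0.5310144  0.09259499]] [0.59145935 0.07229115] 0.1275278514203083
mid [0.59150082 0.07399162] key [0.61685686 0.14775524]
key seen [0.61762891 0.14736291 0.058     ] 0.0008576518913761128 0.07787995705534273
111 [  9.42493114 -69.63024748] [ -3.99950316 -82.72145056] [ 23.00382783 -56.82183862]
56 [-51.17106093 -68.60092417] [-57.95617336 -80.90462497] [-44.72999785 -56.04802546]
vial rel yaw -0.9731701359684551
```

Request:
{"fn": "drive_tool", "kwargs": {
  "moves": [
    [9,13.7,0,0,0,8.4,30],
    [9,13.7,0,0,0,8.4,30],
    [9,13.7,0,0,0,8.4,30],
    [9,13.7,0,0,0,8.4,30],
    [9,13.7,0,0,0,8.4,30],
    [9,13.7,0,0,0,8.4,30],
    [9,13.7,0,0,0,8.4,30],
    [9,13.7,0,0,0,8.4,30],
    [9,13.7,0,0,0,8.4,30],
    [9,13.7,0,0,0,8.4,30]
  ]
}}

```text
t: 1.2
eef_pos: [0.4669, -0.1223, 0.2455]
ee_rot: [0.82, 0.573, 0.0, 0.0]
force: [0.9, -0.2, 0.4]
width: 0.0296
```

Request:
{"fn": "drive_tool", "kwargs": {
  "moves": [
    [2.17,3.2,0,0,0,0,30],
    [2.17,3.2,0,0,0,0,30],
    [2.17,3.2,0,0,0,0,30],
    [2.17,3.2,0,0,0,0,30],
    [2.17,3.2,-1.2,0,0,0,30],
    [2.17,3.2,-2.4,0,0,0,30],
    [2.17,3.2,-3.4,0,0,0,30],
    [2.17,3.2,-3.4,0,0,0,30],
    [2.17,3.2,-3.4,0,0,0,30],
    [2.17,3.2,-3.4,0,0,0,30]
  ]
}}

```text
t: 2.2
eef_pos: [0.5549, 0.0031, 0.1121]
ee_rot: [0.82, 0.573, 0.001, 0.002]
force: [0.6, 0.4, 0.4]
width: 0.0298
```

Run:
```python
from h import *
s=bot.read_state();print(s["t"],s["eef_pos"],s["ee_rot"],s["force"],s["width"])
f=grab_frame("scene");cv2.imwrite("pics/s1.png",cv2.resize(f["image"][110:260,190:390],(800,600),interpolation=cv2.INTER_CUBIC))
```

```text
2.2 [0.55492296 0.00307422 0.11206923] [0.81989497 0.57250979 0.00147091 0.00161607] [0.5526844  0.37378447 0.37100716] 0.029834376686580375
```

View pics/s1.png

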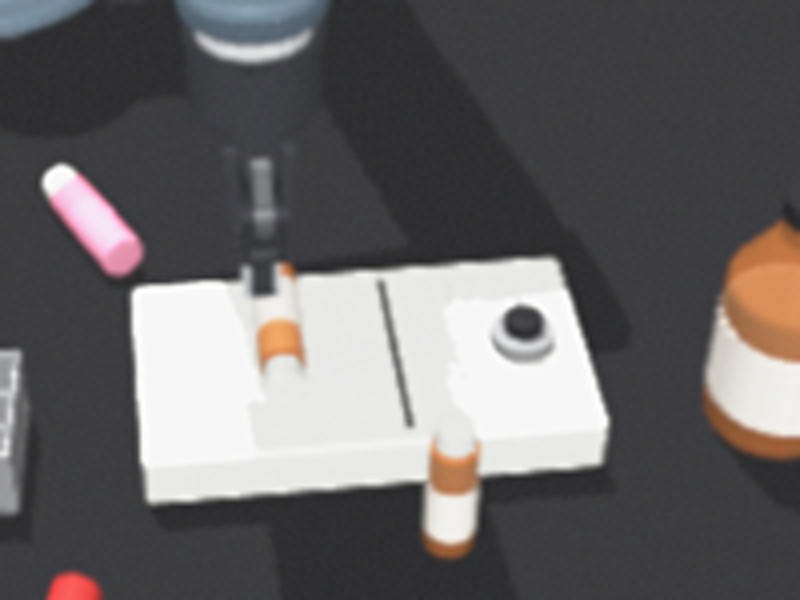

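The crop shows both fingertips at about (262,275), above the paper band of the vial (275,320) with no contact. Next I lower in steps until the force shows contact.

Request:
{"fn": "drive_tool", "kwargs": {
  "moves": [
    [0.02,0.06,-0.4,0,0,0,30],
    [0.02,0.06,-0.6,0,0,0,30],
    [0.02,0.06,-0.65,0,0,0,30],
    [0.02,0.06,-0.67,0,0,0,30],
    [0.02,0.06,-0.69,0,0,0,30],
    [0.02,0.06,-0.7,0,0,0,30],
    [0.02,0.06,-0.71,0,0,0,30],
    [0.02,0.06,-0.71,0,0,0,30],
    [0.02,0.06,-0.71,0,0,0,30],
    [0.02,0.06,-0.71,0,0,0,30]
  ]
}}

```text
t: 3.25
eef_pos: [0.5542, 0.0061, 0.0814]
ee_rot: [0.82, 0.573, 0.0, 0.0]
force: [-0.4, 0.1, 5.8]
width: 0.0299
```

Request:
{"fn": "drive_tool", "kwargs": {
  "moves": [
    [0.01,0.03,0.005,0,0,0,30],
    [0.04,0.1,0.005,0,0,0,30],
    [0.075,0.2,0.005,0,0,0,30],
    [0.11,0.3,0.005,0,0,0,30],
    [0.145,0.4,0.005,0,0,0,30],
    [0.18,0.5,0.005,0,0,0,30],
    [0.215,0.6,0.005,0,0,0,30],
    [0.235,0.65,0.005,0,0,0,30],
    [0.24,0.66,0.005,0,0,0,30],
    [0.24,0.66,0.005,0,0,0,30]
  ]
}}

```text
t: 4.25
eef_pos: [0.5639, 0.0327, 0.0815]
ee_rot: [0.82, 0.573, 0.0, 0.0]
force: [-0.0, 1.3, 6.5]
width: 0.0301
```

Run:
```python
from h import *
f=grab_frame("scene");cv2.imwrite("pics/s2.png",cv2.resize(f["image"][130:240,200:346],(800,600),interpolation=cv2.INTER_CUBIC))
```

```text
(no output)
```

View pics/s2.png

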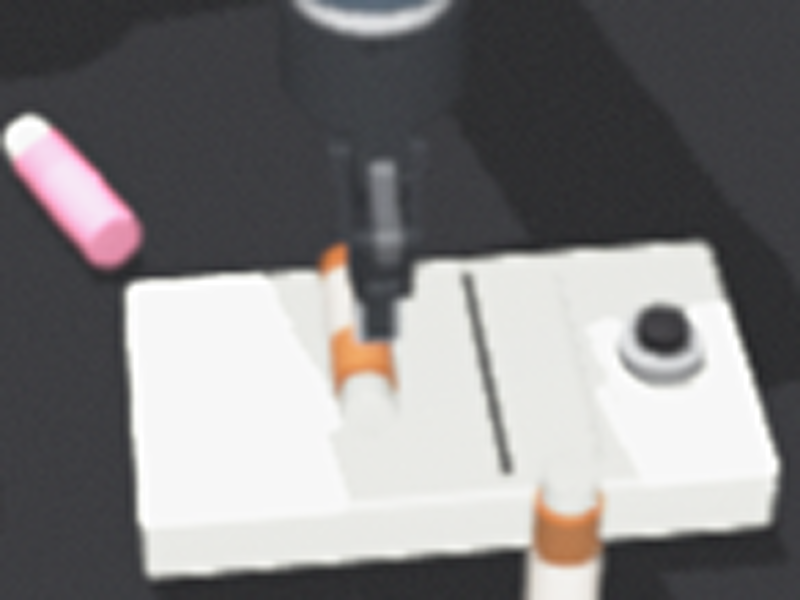

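The first stroke rolled the vial: it now lies from (335,250) to (370,430), parallel to the line, with the fingers still on top. Now I lift, step back and re-touch.

Request:
{"fn": "drive_tool", "kwargs": {
  "moves": [
    [0,0,0.1,0,0,0,30],
    [0,0,0.25,0,0,0,30],
    [-0.06,-0.17,0.25,0,0,0,30],
    [-0.12,-0.34,0.25,0,0,0,30],
    [-0.12,-0.34,0.25,0,0,0,30],
    [-0.12,-0.34,0.12,0,0,0,30],
    [-0.12,-0.34,0.05,0,0,0,30],
    [-0.12,-0.34,0.02,0,0,0,30],
    [-0.12,-0.34,0.007,0,0,0,30],
    [-0.12,-0.34,0.007,0,0,0,30]
  ]
}}

```text
t: 5.3
eef_pos: [0.5583, 0.0193, 0.0814]
ee_rot: [0.82, 0.573, -0.0, -0.0]
force: [-1.6, 0.3, 3.5]
width: 0.0298
```

Request:
{"fn": "drive_tool", "kwargs": {
  "moves": [
    [0.01,0.03,0,0,0,0,30],
    [0.04,0.1,0,0,0,0,30],
    [0.075,0.2,0,0,0,0,30],
    [0.11,0.3,0,0,0,0,30],
    [0.145,0.4,0,0,0,0,30],
    [0.18,0.5,0,0,0,0,30],
    [0.215,0.6,0,0,0,0,30],
    [0.235,0.65,0,0,0,0,30],
    [0.24,0.66,0,0,0,0,30],
    [0.24,0.66,0,0,0,0,30]
  ]
}}

```text
t: 6.3
eef_pos: [0.5681, 0.0458, 0.0814]
ee_rot: [0.82, 0.573, -0.0, -0.0]
force: [-3.6, 0.5, 6.0]
width: 0.0298
```

Request:
{"fn": "drive_tool", "kwargs": {
  "moves": [
    [0,0,0.1,0,0,0,30],
    [0,0,0.5,0,0,0,30],
    [-0.3,-0.8,1.2,0,0,0,30],
    [-0.6,-1.7,1.5,0,0,0,30],
    [-0.9,-2.6,1.5,0,0,0,30],
    [-1.0,-2.9,1.5,0,0,0,30],
    [-1.0,-2.9,1.5,0,0,0,30],
    [-1.0,-2.9,1.5,0,0,0,30],
    [-1.0,-2.9,1.5,0,0,0,30],
    [-1.0,-2.9,1.5,0,0,0,30]
  ]
}}

```text
t: 7.3
eef_pos: [0.5284, -0.0694, 0.1411]
ee_rot: [0.819, 0.573, -0.0, -0.0]
force: [-1.1, -0.2, -0.7]
width: 0.0302
```

```bash
cat >> m.py <<'E'
MID=np.array([.5915,.0740]);YAW=np.radians(-18.95)
def report(name):
    f=grab_frame("top");L=vial(f,MID,YAW)*1000
    L=L[(abs(L[:,0])<70)&(L[:,1]>-120)&(L[:,1]<60)]
    a,b=L[L[:,0]>-25],L[L[:,0]<-25]
    for q in(a,b):print(len(q),q.mean(0).round(1),q.min(0).round(1),q.max(0).round(1))
    d=a.mean(0)-b.mean(0);print("vial rel yaw",np.degrees(np.arctan2(d[1],d[0])))
    cv2.imwrite(name,cv2.resize(f["image"][140:245,180:320],(800,600),interpolation=cv2.INTER_CUBIC))
    s=bot.read_state();print(s["t"],s["eef_pos"],s["force"])
E
python3 -c "
from m import *
report('pics/t2.png')"
```

```text
111 [  9.9 -41.2] [ -3.1 -53.7] [ 23.2 -28.5]
57 [-50.5 -40.2] [-57.2 -52.9] [-43.9 -28. ]
vial rel yaw -0.9694019071993742
7.35 [ 0.52836974 -0.0695511   0.14111375] [0.2985575  1.1356804  0.09992966]
```

View pics/t2.png

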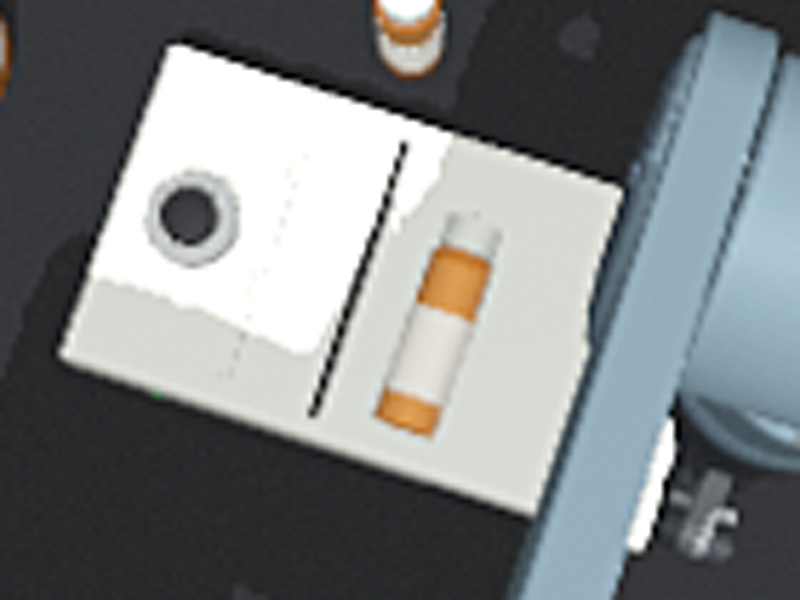

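The crop shows the vial at (437,325), amber ends intact and rolling true, and the line clear. It has moved 28.4 mm in two strokes, the relative yaw is -1.0 deg, and 40.9 mm remain. I plan three more strokes of about 27.3 mm fingertip travel each.

Request:
{"fn": "drive_tool", "kwargs": {
  "moves": [
    [0.4,1.1,-0.2,0,0,0,30],
    [0.8,2.2,-0.5,0,0,0,30],
    [0.88,2.56,-1.0,0,0,0,30],
    [0.88,2.56,-1.25,0,0,0,30],
    [0.88,2.56,-1.35,0,0,0,30],
    [0.88,2.56,-1.43,0,0,0,30],
    [0.88,2.56,-1.47,0,0,0,30],
    [0.88,2.56,-1.49,0,0,0,30],
    [0.88,2.56,-1.497,0,0,0,30],
    [0.88,2.56,-1.497,0,0,0,30]
  ]
}}

```text
t: 8.35
eef_pos: [0.5636, 0.0313, 0.0819]
ee_rot: [0.82, 0.572, 0.0, 0.0]
force: [-0.5, 0.1, 0.3]
width: 0.0302
```

Request:
{"fn": "drive_tool", "kwargs": {
  "moves": [
    [0.01,0.03,0,0,0,0,30],
    [0.04,0.1,0,0,0,0.02,30],
    [0.075,0.2,0,0,0,0.03,30],
    [0.11,0.3,0,0,0,0.05,30],
    [0.145,0.4,0,0,0,0.07,30],
    [0.175,0.5,0,0,0,0.08,30],
    [0.205,0.59,0,0,0,0.09,30],
    [0.225,0.635,0,0,0,0.1,30],
    [0.23,0.645,0,0,0,0.1,30],
    [0.23,0.645,0,0,0,0.1,30]
  ]
}}

```text
t: 9.35
eef_pos: [0.5725, 0.0576, 0.0815]
ee_rot: [0.817, 0.577, -0.0, -0.0]
force: [-0.4, 0.5, 1.3]
width: 0.0302
```

Request:
{"fn": "drive_tool", "kwargs": {
  "moves": [
    [0,0,0.1,0,0,0,30],
    [0,0,0.25,0,0,0,30],
    [-0.06,-0.16,0.25,0,0,0,30],
    [-0.12,-0.325,0.25,0,0,0,30],
    [-0.12,-0.325,0.25,0,0,0,30],
    [-0.12,-0.325,0.12,0,0,0,30],
    [-0.12,-0.325,0.05,0,0,0,30],
    [-0.12,-0.325,0.02,0,0,0,30],
    [-0.12,-0.325,0,0,0,0,30],
    [-0.12,-0.325,0,0,0,0,30]
  ]
}}

```text
t: 10.35
eef_pos: [0.5675, 0.0449, 0.0815]
ee_rot: [0.817, 0.577, -0.0, -0.0]
force: [-3.0, 0.5, 2.8]
width: 0.03
```

Request:
{"fn": "drive_tool", "kwargs": {
  "moves": [
    [0.01,0.03,0,0,0,0,30],
    [0.04,0.1,0,0,0,0.02,30],
    [0.075,0.2,0,0,0,0.03,30],
    [0.11,0.3,0,0,0,0.05,30],
    [0.145,0.4,0,0,0,0.07,30],
    [0.175,0.5,0,0,0,0.08,30],
    [0.205,0.59,0,0,0,0.09,30],
    [0.225,0.635,0,0,0,0.1,30],
    [0.23,0.645,0,0,0,0.1,30],
    [0.23,0.645,0,0,0,0.1,30]
  ]
}}

```text
t: 11.35
eef_pos: [0.5771, 0.0703, 0.0815]
ee_rot: [0.814, 0.581, 0.0, 0.0]
force: [-0.1, -0.1, 2.0]
width: 0.0301
```

Request:
{"fn": "drive_tool", "kwargs": {
  "moves": [
    [0,0,0.1,0,0,0,30],
    [0,0,0.5,0,0,0,30],
    [-0.3,-0.8,1.2,0,0,0,30],
    [-0.6,-1.7,1.5,0,0,0,30],
    [-0.9,-2.6,1.5,0,0,0,30],
    [-1.0,-2.9,1.5,0,0,0,30],
    [-1.0,-2.9,1.5,0,0,0,30],
    [-1.0,-2.9,1.5,0,0,0,30],
    [-1.0,-2.9,1.5,0,0,0,30],
    [-1.0,-2.9,1.5,0,0,0,30]
  ]
}}

```text
t: 12.35
eef_pos: [0.5372, -0.0444, 0.1413]
ee_rot: [0.813, 0.582, -0.0, -0.0]
force: [-0.2, -0.3, 0.2]
width: 0.0299
```

```bash
python3 -c "
from m import *
report('pics/t3.png')"
```

```text
120 [ 10.4 -17.3] [ -3.  -30.9] [24.1 -3.2]
61 [-49.9 -15.7] [-56.4 -29.5] [-43.1  -2.1]
vial rel yaw -1.4683055196201937
12.4 [ 0.53711038 -0.0445565   0.14126912] [-0.34527978  0.36080933  0.88710181]
```

The scripted readout gives y = -16.8 mm and yaw -1.5 deg. The last pair of strokes was lighter and slipped about 3 mm. I re-touch slightly firmer and a bit nearer the cap, then take a half stroke.

Request:
{"fn": "drive_tool", "kwargs": {
  "moves": [
    [0.4,1.1,-0.2,0,0,0,30],
    [0.8,2.2,-0.5,0,0,0,30],
    [1.02,2.5,-1.0,0,0,0,30],
    [1.02,2.5,-1.25,0,0,0,30],
    [1.02,2.5,-1.35,0,0,0,30],
    [1.02,2.5,-1.43,0,0,0,30],
    [1.02,2.5,-1.47,0,0,0,30],
    [1.02,2.5,-1.5,0,0,0,30],
    [1.02,2.5,-1.507,0,0,0,30],
    [1.02,2.5,-1.507,0,0,0,30]
  ]
}}

```text
t: 13.4
eef_pos: [0.578, 0.054, 0.0817]
ee_rot: [0.814, 0.581, 0.0, 0.0]
force: [0.4, -0.5, -0.2]
width: 0.0303
```

Request:
{"fn": "drive_tool", "kwargs": {
  "moves": [
    [0.007,0.02,0,0,0,0.02,30],
    [0.02,0.06,0,0,0,0.04,30],
    [0.04,0.12,0,0,0,0.08,30],
    [0.06,0.18,0,0,0,0.12,30],
    [0.08,0.24,0,0,0,0.16,30],
    [0.1,0.3,0,0,0,0.2,30],
    [0.12,0.35,0,0,0,0.24,30],
    [0.13,0.375,0,0,0,0.25,30],
    [0.13,0.38,0,0,0,0.25,30],
    [0.13,0.38,0,0,0,0.25,30]
  ]
}}

```text
t: 14.4
eef_pos: [0.5834, 0.0695, 0.0815]
ee_rot: [0.806, 0.592, 0.0, 0.0]
force: [1.3, -0.3, 4.6]
width: 0.0302
```

Request:
{"fn": "drive_tool", "kwargs": {
  "moves": [
    [0,0,0.1,0,0,0,30],
    [0,0,0.5,0,0,0,30],
    [-0.3,-0.8,1.2,0,0,0,30],
    [-0.6,-1.7,1.5,0,0,0,30],
    [-0.9,-2.6,1.5,0,0,0,30],
    [-1.0,-2.9,1.5,0,0,0,30],
    [-1.0,-2.9,1.5,0,0,0,30],
    [-1.0,-2.9,1.5,0,0,0,30],
    [-1.0,-2.9,1.5,0,0,0,30],
    [-1.0,-2.9,1.5,0,0,0,30]
  ]
}}

```text
t: 15.4
eef_pos: [0.5431, -0.0452, 0.141]
ee_rot: [0.806, 0.592, -0.0, -0.0]
force: [-0.5, 0.4, 0.3]
width: 0.0299
```

```bash
python3 -c "
from m import *
report('pics/t4.png')"
```

```text
108 [ 10.8 -10.3] [ -2.2 -23. ] [24.1  2.3]
57 [-50.   -8.9] [-56.4 -21.7] [-43.1   3.3]
vial rel yaw -1.2924075264343717
15.45 [ 0.5430913  -0.04529901  0.14095453] [0.38623041 0.13712309 0.72521418]
```

View pics/t4.png

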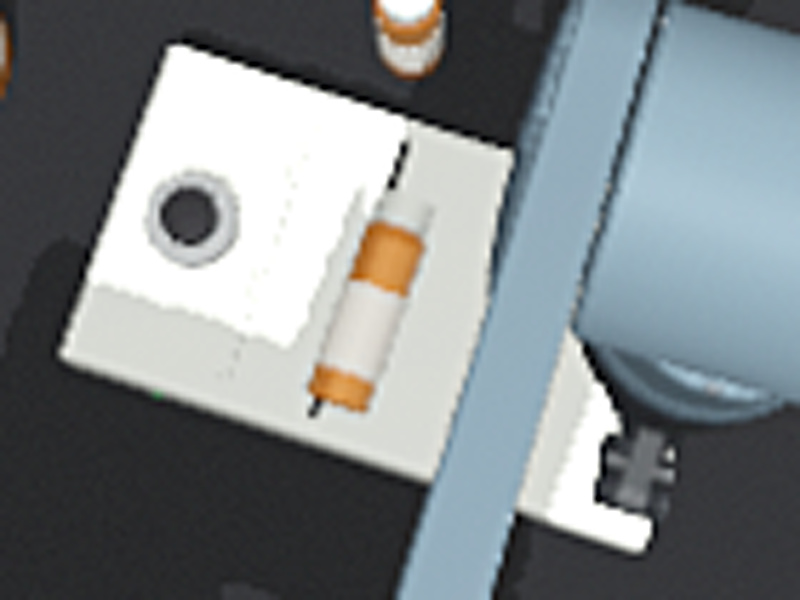

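The crop shows the vial at about (367,300), its left edge just over the line and the line's ends showing at (400,165) and (316,407). 9.9 mm remain, so I take a stroke of about 20.5 mm.

Request:
{"fn": "drive_tool", "kwargs": {
  "moves": [
    [0.4,1.1,-0.2,0,0,0,30],
    [0.8,2.2,-0.5,0,0,0,30],
    [1.02,2.57,-1.0,0,0,0,30],
    [1.02,2.57,-1.25,0,0,0,30],
    [1.02,2.57,-1.35,0,0,0,30],
    [1.02,2.57,-1.43,0,0,0,30],
    [1.02,2.57,-1.47,0,0,0,30],
    [1.02,2.57,-1.5,0,0,0,30],
    [1.02,2.57,-1.503,0,0,0,30],
    [1.02,2.57,-1.503,0,0,0,30]
  ]
}}

```text
t: 16.45
eef_pos: [0.5841, 0.0559, 0.0816]
ee_rot: [0.806, 0.592, 0.0, 0.0]
force: [-0.9, -0.6, -0.2]
width: 0.0297
```

Request:
{"fn": "drive_tool", "kwargs": {
  "moves": [
    [0.007,0.02,0,0,0,0.02,30],
    [0.027,0.08,0,0,0,0.05,30],
    [0.05,0.15,0,0,0,0.1,30],
    [0.077,0.225,0,0,0,0.15,30],
    [0.103,0.3,0,0,0,0.2,30],
    [0.128,0.375,0,0,0,0.25,30],
    [0.15,0.44,0,0,0,0.28,30],
    [0.163,0.475,0,0,0,0.3,30],
    [0.166,0.485,0,0,0,0.3,30],
    [0.166,0.485,0,0,0,0.3,30]
  ]
}}

```text
t: 17.45
eef_pos: [0.5909, 0.0757, 0.0815]
ee_rot: [0.797, 0.604, 0.0, 0.0]
force: [2.8, -0.2, 5.3]
width: 0.0301
```

Request:
{"fn": "drive_tool", "kwargs": {
  "moves": [
    [0,0,0.1,0,0,0,30],
    [0,0,0.5,0,0,0,30],
    [-0.3,-0.8,1.2,0,0,0,30],
    [-0.6,-1.7,1.5,0,0,0,30],
    [-0.9,-2.6,1.5,0,0,0,30],
    [-1.0,-2.9,1.5,0,0,0,30],
    [-1.0,-2.9,1.5,0,0,0,30],
    [-1.0,-2.9,1.5,0,0,0,30],
    [-1.0,-2.9,1.5,0,0,0,30],
    [-1.0,-2.9,1.5,0,0,0,30]
  ]
}}

```text
t: 18.45
eef_pos: [0.5505, -0.039, 0.1408]
ee_rot: [0.796, 0.605, -0.0, -0.0]
force: [0.5, -0.4, 0.0]
width: 0.0302
```

```bash
python3 -c "
from m import *
report('pics/t5.png')"
```

```text
109 [10.9 -0.1] [ -3.  -12.8] [24.2 12.7]
56 [-49.7   1.2] [-56.4 -11.6] [-43.1  13.5]
vial rel yaw -1.2431958290995804
18.5 [ 0.55048765 -0.03914002  0.1408257 ] [ 0.47787462 -0.12733732 -0.53134884]
```

View pics/t5.png

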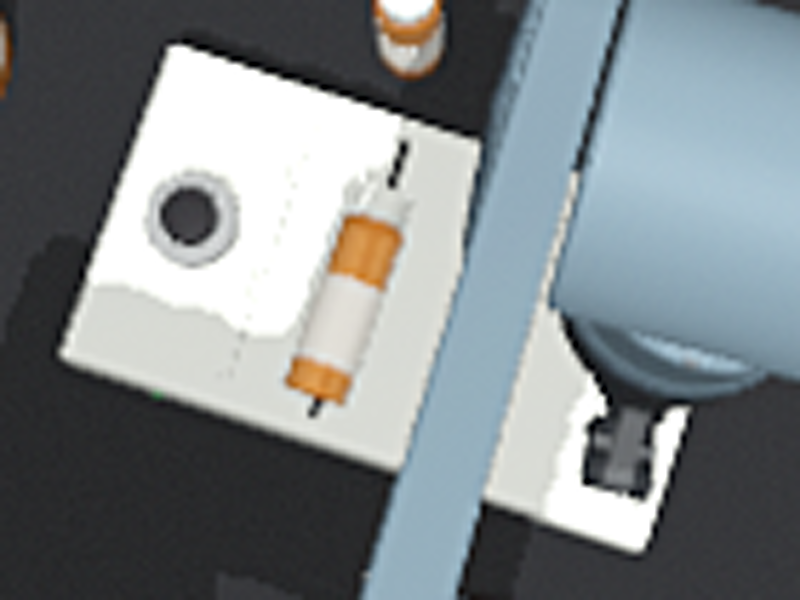

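The crop shows the vial lying on the line, with the line ends showing beyond each end at (400,165) and (316,407). The offset is about 0.3 mm, the yaw -1.2 deg, and the axial offset about -8 mm, well within the line's length. Before going to the key I check the reagent bottle's clearance.

Run:
```python
from m import *
f=grab_frame("scene");im=f["image"]
H,S,V=[x.astype(int) for x in cv2.split(cv2.cvtColor(im,cv2.COLOR_BGR2HSV))]
m=((S>110)&(H<25)&(V>50)).astype(np.uint8); m[:,:350]=0;m[:140]=0
v,u=np.nonzero(m);print(u.min(),u.max(),v.min(),v.max())
front=cast(f,[[u[v==v.max()].mean(),v.max()]],0)[0][:2]
cam=np.array([1.2998,-.3137]);d=(front-cam)/np.linalg.norm(front-cam)
c=front+.043*d;ex,ey=axes(YAW);print("bottle",c,"rel mid",(c-MID)@ex,(c-MID)@ey,"dist key",np.linalg.norm(c-[.617,.1476]))
```

```text
366 407 165 224
bottle [0.70896408 0.29627423] rel mid 0.03891582284855892 0.24837311249491548 dist key 0.17481824658646397
```

Request:
{"fn": "drive_tool", "kwargs": {
  "moves": [
    [0.4,1.1,0.1,0,0,0,0],
    [0.8,2.2,0.1,0,0,0,0],
    [1.2,3.3,0.1,0,0,0,0],
    [1.5,4.2,0.1,0,0,0,0],
    [1.66,4.66,0,0,0,0,0],
    [1.66,4.66,0,0,0,0,0],
    [1.66,4.66,0,0,0,0,0],
    [1.66,4.66,0,0,0,0,0],
    [1.66,4.66,0,0,0,0,0],
    [1.66,4.66,0,0,0,0,0]
  ]
}}

```text
t: 19.55
eef_pos: [0.6169, 0.145, 0.1413]
ee_rot: [0.797, 0.604, 0.0, 0.0]
force: [0.1, 0.1, 0.7]
width: -0.0003
```

The bottle is 175 mm from the key, so it is clear. Now I press.

Request:
{"fn": "drive_tool", "kwargs": {
  "moves": [
    [0,0.05,-0.6,0,0,0,0],
    [0,0.05,-1.2,0,0,0,0],
    [0,0.05,-1.55,0,0,0,0],
    [0,0.05,-1.66,0,0,0,0],
    [0,0.05,-1.72,0,0,0,0],
    [0,0.05,-1.77,0,0,0,0],
    [0,0.05,-1.81,0,0,0,0],
    [0,0.05,-1.84,0,0,0,0],
    [0,0.05,-1.84,0,0,0,0],
    [0,0.05,-1.84,0,0,0,0]
  ]
}}

```text
t: 20.55
eef_pos: [0.6175, 0.1481, 0.0699]
ee_rot: [0.797, 0.604, 0.0, 0.001]
force: [-7.0, -2.0, 13.8]
width: 0.0002
```

Run:
```python
from h import *
s=bot.read_state();print(s["eef_pos"],s["force"],s["wrist_torque"])
f=grab_frame("scene");cv2.imwrite("pics/k1.png",cv2.resize(f["image"][140:230,250:370],(800,600),interpolation=cv2.INTER_CUBIC))
```

```text
[0.61746381 0.14805307 0.0699101 ] [-7.0303591  -1.95093121 13.81579247] [-0.38398547  1.20255457 -0.03925155]
```

View pics/k1.png

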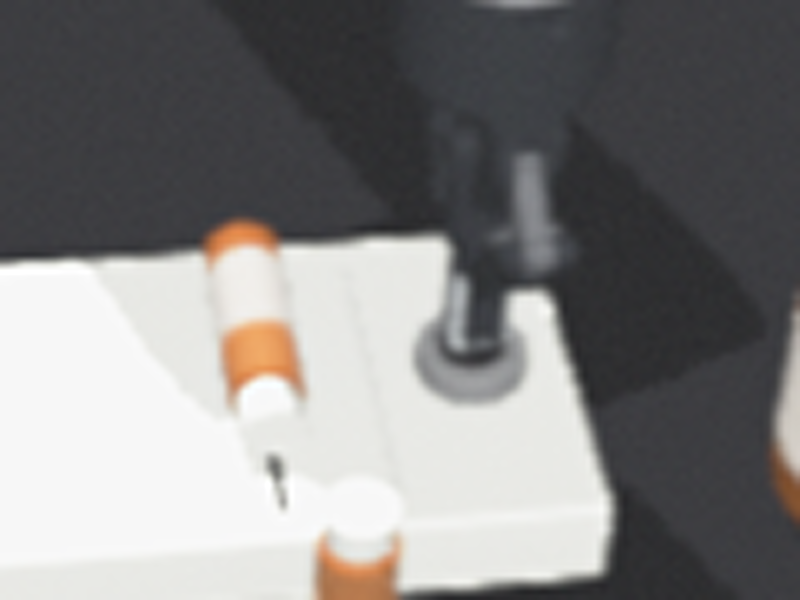

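The crop shows the closed fingertips on the key at (475,345), inside the collar, and the vial still on the line. I press a bit further to see whether it has bottomed.

Request:
{"fn": "drive_tool", "kwargs": {
  "moves": [
    [0,0,-0.01,0,0,0,0],
    [0,0,-0.02,0,0,0,0],
    [0,0,-0.03,0,0,0,0],
    [0,0,-0.04,0,0,0,0],
    [0,0,-0.04,0,0,0,0],
    [0,0,-0.04,0,0,0,0],
    [0,0,-0.04,0,0,0,0],
    [0,0,-0.04,0,0,0,0],
    [0,0,-0.04,0,0,0,0],
    [0,0,-0.04,0,0,0,0]
  ]
}}

```text
t: 21.6
eef_pos: [0.6176, 0.1481, 0.0697]
ee_rot: [0.797, 0.605, 0.0, 0.001]
force: [-11.4, -1.9, 21.3]
width: 0.0001
```

This is a hard stop: 0.2 mm of motion for +7.5 N. I release partway to check that the key's spring follows, which would show it really travelled.

Request:
{"fn": "drive_tool", "kwargs": {
  "moves": [
    [0,0,0.05,0,0,0,0],
    [0,0,0.1,0,0,0,0],
    [0,0,0.15,0,0,0,0],
    [0,0,0.15,0,0,0,0],
    [0,0,0.15,0,0,0,0],
    [0,0,0.15,0,0,0,0],
    [0,0,0.15,0,0,0,0],
    [0,0,0.15,0,0,0,0],
    [0,0,0.15,0,0,0,0],
    [0,0,0.15,0,0,0,0]
  ]
}}

```text
t: 22.6
eef_pos: [0.6172, 0.1482, 0.072]
ee_rot: [0.797, 0.604, 0.0, 0.0]
force: [2.3, -0.1, 3.3]
width: 0.0001
```

Request:
{"fn": "drive_tool", "kwargs": {
  "moves": [
    [0,0,0.02,0,0,0,0],
    [0,0,0.04,0,0,0,0],
    [0,0,0.05,0,0,0,0],
    [0,0,0.05,0,0,0,0],
    [0,0,0.05,0,0,0,0],
    [0,0,0.05,0,0,0,0],
    [0,0,0.05,0,0,0,0],
    [0,0,0.05,0,0,0,0],
    [0,0,0.05,0,0,0,0],
    [0,0,0.05,0,0,0,0]
  ]
}}

```text
t: 23.6
eef_pos: [0.6166, 0.1482, 0.0738]
ee_rot: [0.797, 0.604, -0.0, -0.0]
force: [1.2, 0.6, 1.6]
width: -0.0003
```

Spring force is 3.3 N at z 0.0720, 1.6 N at 0.0738, and a hard stop at 0.0697. That fits a 6 mm travel, fully pressed. Now I lift clear.

Request:
{"fn": "drive_tool", "kwargs": {
  "moves": [
    [0,0,0.2,0,0,0,0],
    [0,0,0.8,0,0,0,0],
    [0,0,1.6,0,0,0,0],
    [0,0,2.4,0,0,0,0],
    [-1,0.5,2.6,0,0,0,0],
    [-2,1,2.6,0,0,0,0],
    [-3,1.5,2.6,0,0,0,0],
    [-3.5,2,2.6,0,0,0,0],
    [-3.5,2,2.6,0,0,0,0],
    [-3.5,2,2.6,0,0,0,0]
  ]
}}

```text
t: 24.6
eef_pos: [0.4765, 0.2284, 0.1782]
ee_rot: [0.796, 0.605, -0.0, 0.0]
force: [0.4, -0.5, -0.5]
width: 0.0001
```

Run:
```python
from m import *
report('pics/t6.png')
```

```text
105 [11.   0.4] [ -3.  -11.9] [24.2 12.7]
55 [-49.7   1.4] [-56.4 -10.8] [-43.1  13.5]
vial rel yaw -1.02132370708563
24.65 [0.47724595 0.22792839 0.17822424] [ 0.70493771 -0.19304502 -0.07236841]
```

View pics/t6.png

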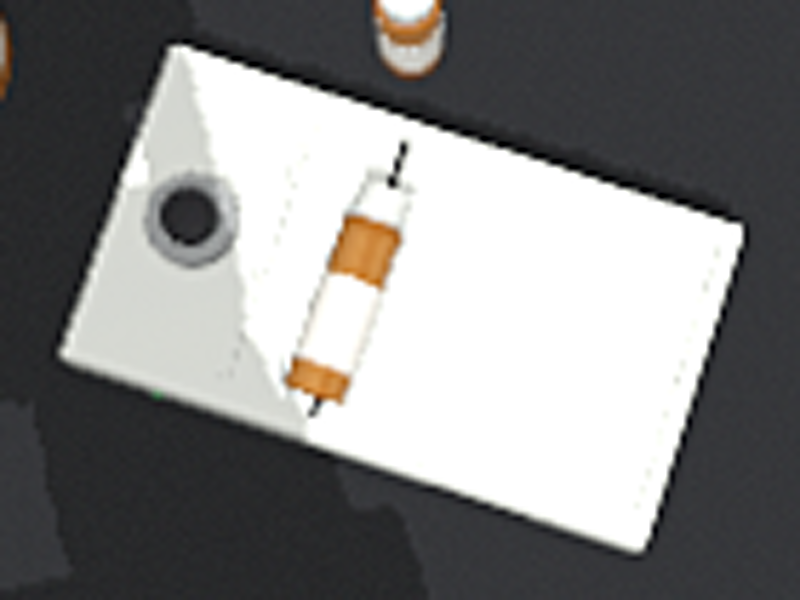

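The crop shows the vial centred on the line, with line ends at (400,165) and (316,407). The key at (190,215) is up again, the spare vial is untouched at (408,40), and the hand is clear. I hand the job in.

```bash
python3 -c "
from bench import order;print(order.job_done())"
```

```text
the job is handed in; nothing more can be done
None
```

I rolled the vial onto the line with six fingertip strokes on its top. I then took the hand off, pressed the key to its stop, released it and moved clear. The job was handed in at about 24.7 s; no verdict was reported.

**Vial:** the last camera check put it about 0.7 mm across the line, turned about -1.0° from it. It was unchanged by the key press to within about 0.5 mm, which is my measuring noise.
- **Along the line:** it lies about 8 mm short of the line's middle towards -x. It started about 9 mm short, and rolling does not correct that. It is still well inside the line's length.
- **Strokes:** three of the later strokes slipped about 4 mm in all compared with pure rolling, and a shorter final stroke made it up. My attempt to turn the vial straight during the strokes had little effect.

**Key:** I judged full travel from the forces, not from a direct reading.
- It reached a hard stop with the tool at z = 0.0697 m and 21 N; 13.8 N was already at the stop.
- On release it pushed back with 3.3 N and then 1.6 N over the next 4 mm, which fits the 6 mm travel.
- The stop came about 4 mm higher than the nominal fingertip length predicts, which I put down to the pads swinging forward as they close. There was also up to 11 N of sideways force at the stop.

**Other things:** the spare vial looked untouched in the last picture. I did not measure the reagent bottle or tip box again, but nothing came near them.

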